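# Rake loose doorknob spindles into a row against a sprung rail

## Robot

A 6-joint arm with a two-finger parallel gripper is mounted at the origin on the work surface. World frame = base frame: x ahead of the robot, y to its left, z up, the work surface at z = 0. Lengths are in m, angles in degrees, forces in N, time in s.
With the tool pointing down it reaches from about 0.35 to 1 m from the base axis. Payload 7.1 kg.
Tool frame: the origin (TCP) lies at the very end of the fingers, on their centre line; the grasp point (between the pads) lies 19 mm behind it; z points along the fingers, y is the line along which they close (so a half turn about z gives the same grasp; the last joint's range is limited). The gripper opens to 85 mm and grips with 20 to 120 N. Pads are 22 mm wide; open, the fingers measure 114 mm over their backs; the gripper's body (76 mm by 85 mm) begins 54 mm behind the grasp point. The pads swing forward as they close: fully open they stand 13 mm farther back than shut.
Start: joints at [62.911, 24.242, 93.386, -0, 62.372, -1.089], TCP at [0.274, 0.562, 0.231] pointing down, gripper open.
Joint ranges: [-172.04, 172.04], [-51.8, 120.97], [4.93, 147.93], [-75.15, 255.16], [6.16, 154.13], [-145.62, 145.62]. Speed limits (degrees/s): [136.94, 136.94, 172.46, 180, 180, 180].

## Interface

Orientations are given as a 3x3 rotation matrix whose columns are the frame's x, y, z axes.
In Python, from station import r gives the robot as it stands. The module is installed in compiled form; this text tells all that it offers.
- The arm moves only by the tool step_arm, never from a script. Its argument "plan" is a list of rows, each a list of 5 numbers: the finger opening in mm, from 0 to 85.4, then the shift along the world's x, y, z in mm, then the turn about the world's z in units of 5 degrees (1.0 is 5 degrees). A call has 1 to 12 rows; each row is the pose to reach, as a shift and turn from the pose commanded when the call began; what a row does not reach only later rows make up. A row lasts 1/10 s, in which the tool goes at most 50 mm and 8.59 degrees, less where a joint would pass 70% of its speed; a pose out of reach is approached as far as the arm can. A call with a gripper value outside its range is refused whole. The fingers move at their own pace and stop on an object; "squeeze" is the grip in N (left out, the last holds). Time passes only in rows, so rows that repeat a pose let the fingers close. It gives the time, the measured TCP pose, the force, the opening and the grip force at its end, in the units of the state.
- r.sense(): the state, without advancing time (a new reading comes with each control period).
- r.grab_frame(name): name is "scene" or "side" or "wrist"; returns the picture (420x560x3 uint8, red, green, blue); there is no depth.
- r.camera_model(name): a dict with "fx", "fy", "cx", "cy" (pixels), "dist_coeffs" ([k1, k2, p1, p2, k3] as OpenCV has them; the pictures are not rectified), "R" (3x3) and "t" (3): a world point X has camera coordinates R X + t; the wrist camera has in their place "tool_from_camera" (4x4, takes a point from camera to tool coordinates, whose origin is the TCP and whose axes are the flange's). Camera axes: x right, y down, z forward; pixel columns grow to the right and rows downward; lengths in m; the calibration is good to about 2 mm. A picture is of the moment at which its call begins: read the wrist's pose just before it. camera_model takes no time and is no camera call.
- r.job_done(): hands the job in; it is judged then, once.
The state is a dict: "time_s": time; "joints": joint angles; "joint_velocities": joint speeds; "joint_efforts": joint torques, N m; "position": TCP position; "tool_rot": TCP orientation; "ft_force": force on the tool from outside, world axes, zero at the start; "ft_torque": the same for the moment, N m; "finger_gap": finger opening in m; "grasp_force": force on a finger pad.
Only numpy, scipy, OpenCV 4.12 (cv2) and the standard library are available. Lean on these libraries where they do the work, as an engineer would, in place of code of your own. Each camera call takes 0.05 s, during which the arm holds its last target. There are 200 camera calls.

## Task

Pick up the small orange-handled rake, use its teeth to comb the four loose steel spindles in the tray together against the blue sprung rail, and press until the rail just gives, gently and without driving it home or bearing hard on the tray, so that they lie flat, side by side and parallel to the rail. Then stand the rake upright where you took it from; touch the spindles only with the rake and leave the other things where they are.

Things in the scene. Friction and masses are not known exactly. Their poses are not given: they have to be found in the camera images.
- tray: Fixed plywood tray, 280 mm (its x) by 170 mm (its y), dark rim 16 mm high, 5 mm thick; origin at the centre of its underside, on the stool top. Flat bed 6 mm above the origin. A blue sprung rail lies across its -x end, parallel to y: rake in the -x direction. The spindles start between x = -58 and 97 mm, about parallel to y (up to 20 degrees askew).
- rail_zone (a point): Fixed mark on the tray (x -80, z +15 mm): middle of where the rail's spindle-side face may rest. The true face rests up to 15 mm nearer or farther along x, set anew each time, not measured: find it by feel. Rail 150 x 8 x 14 mm. It gives to -x from 2 N, 2.5 N more per mm, is home after 8 mm (too far); let go, it pushes the row back. About 5 to 8 N on it is right.
- rake_in (a point): Fixed mark on the bed behind the spindles (tray x +115, z +6 mm), always free: room to set down the rake's teeth, its x along the tray's x. The rim's inner face is 20 mm farther along x; side rims' inner faces at tray y = +-80 mm.
- rake: Hand rake standing on its teeth on the stool, 160 g, symmetric. Origin at the centre of its foot, z up. Head 100 (y) x 24 (x) mm, 16 to 28 mm up; two rows of eight teeth 7 mm wide, 6 mm apart (no spindle fits between), outer faces at x = +-12 mm. Orange handle 22 (x) x 34 (y) mm, 28 to 78 mm up: grip it across x, push along x.
- spindle1: Square steel doorknob spindle, 8 x 100 x 8 mm, about 50 g (unsure by a third), lying loose in the tray; origin at the centre of its underside, y along its length.
- spindle2: Square steel doorknob spindle, 8 x 100 x 8 mm, about 50 g (unsure by a third), lying loose in the tray; origin at the centre of its underside, y along its length.
- spindle3: Square steel doorknob spindle, 8 x 100 x 8 mm, about 50 g (unsure by a third), lying loose in the tray; origin at the centre of its underside, y along its length.
- spindle4: Square steel doorknob spindle, 8 x 100 x 8 mm, about 50 g (unsure by a third), lying loose in the tray; origin at the centre of its underside, y along its length.
- doorknob: Bystander: dark wooden doorknob, 54 mm across, 61 mm high, standing on the stool; origin under its centre. It and the rake may have swapped sides.
- level: Bystander: aluminium torpedo level, 25 x 230 x 45 mm, lying crosswise beyond the tray; origin under its centre.
- key_case: Bystander: red case of hex keys with a sliding door, 100 x 140 x 33 mm; origin under its centre.
- anchors: Bystander: card of grey nylon wall anchors, 70 x 90 x 21 mm; origin under its centre.
There are look-alikes about, which are no part of the job. Leave any yellow look-alike of the spindle1 alone.

How it is judged:
By the outcome, as a careful person would: the job done as asked, in the order asked, and still so for the second after the job is handed in, with the robot touching nothing.
It also fails if it takes over 58 s, if anything falls off the work surface, if the arm or the gripper's body presses on something with over 40 N, if the wrist force passes 120 N, or if a joint passes its speed limit or range.

## Working session

There is one attempt and no reset: what is moved stays moved. The work goes in short steps, Python scripts to look and compute and a tool call to move; the robot and the scene stay as the last step left them, time stands still between calls to the robot, and variables do not carry over. Pictures are saved under pics/ and viewed, at most 10 in all, crops included, and the job is handed in when it is done.

Besides the shell and the picture viewer there is one more tool, called after "Request:" as name(argument=value, ...) on one line, values as JSON. step_arm: Moves the arm, as the interface text tells. Its arguments: {"type":"object","properties":{"plan":{"type":"array","items":{"type":"array","items":{"type":"number"}}},"squeeze":{"type":"number"}},"required":["plan"]}

```bash
mkdir -p pics; cat > h.py <<'E'
from station import r
import numpy as np, cv2
def snap(n,f):
    s=r.sense(); im=r.grab_frame(n); cv2.imwrite('pics/'+f,cv2.cvtColor(im,cv2.COLOR_RGB2BGR)); return s,im
def K(n):
    m=r.camera_model(n); return m,np.array([[m['fx'],0,m['cx']],[0,m['fy'],m['cy']],[0,0,1]]),np.array(m['dist_coeffs'],float)
def ray(n,uv,s=None):
    m,k,d=K(n); p=cv2.undistortPoints(np.array([[uv]],float),k,d)[0,0]; v=np.array([p[0],p[1],1.])
    if n=='wrist':
        T=np.array(m['tool_from_camera']); R=np.array(s['tool_rot']); o=R@T[:3,3]+np.array(s['position']); v=R@T[:3,:3]@v
    else:
        R=np.array(m['R']); o=-R.T@np.array(m['t']); v=R.T@v
    return o,v/np.linalg.norm(v)
def onz(n,uv,z,s=None):
    o,v=ray(n,uv,s); return o+v*(z-o[2])/v[2]
def tri(*rs):
    A=sum(np.eye(3)-np.outer(v,v) for o,v in rs); b=sum((np.eye(3)-np.outer(v,v))@o for o,v in rs)
    p=np.linalg.solve(A,b); return p,[np.linalg.norm((np.eye(3)-np.outer(v,v))@(p-o)) for o,v in rs]
def proj(n,P):
    m,k,d=K(n); return cv2.projectPoints(np.array(P,float).reshape(-1,3),cv2.Rodrigues(np.array(m['R']))[0],np.array(m['t'],float),k,d)[0][:,0]
E
python3 - <<'E'
from h import *
s,a=snap('scene','a.png'); _,b=snap('side','b.png'); s2,c=snap('wrist','c.png')
print(s)
for n in('scene','side'):
    m=K(n)[0];print(n,m['fx'],ray(n,(280,210)))
print(K('wrist')[0])
E
```

```text
{'time_s': 0.0, 'joints': array([ 6.29107931e+01,  2.42834811e+01,  9.34332552e+01,  2.13193709e-03,
        6.23714021e+01, -1.08917853e+00]), 'joint_velocities': array([ 0.05525632, -0.01604542, -0.05266295, -0.01842449, -0.02059011,
       -0.00628917]), 'joint_efforts': array([-2.14056672e-03, -5.57384920e+01, -2.81743419e+01, -2.41212292e-04,
        7.44773570e-03, -1.45893563e-05]), 'position': array([0.27370178, 0.56126269, 0.23054354]), 'tool_rot': array([[-8.98786231e-01,  4.38386562e-01, -7.29859069e-04],
       [ 4.38387166e-01,  8.98785213e-01, -1.35453878e-03],
       [ 6.21749395e-05, -1.53740165e-03, -9.99998816e-01]]), 'ft_force': array([ 1.04295673,  0.16099587, -0.12541256]), 'ft_torque': array([-0.00327538,  0.04839968, -0.00078547]), 'grasp_force': 0.0, 'finger_gap': 0.08529586929268707}
scene 509.00243136086283 (array([1.20826953, 0.44463911, 0.87806164]), array([-0.56858392, -0.38592754, -0.72647936]))
side 393.10407464765694 (array([ 0.05836769, -0.74859972,  0.64396216]), array([ 0.46393196,  0.6890154 , -0.5567988 ]))
{'fx': 353.1512324516543, 'fy': 353.1512324516543, 'cx': 286.55354486058934, 'cy': 213.38921320212, 'dist_coeffs': array([-0.08125406,  0.        ,  0.        ,  0.        ,  0.        ]), 'tool_from_camera': array([[ 4.60956142e-04, -9.57962587e-01, -2.86892784e-01,
         7.32860983e-02],
       [ 9.99999524e-01,  1.94760858e-04,  9.56393198e-04,
        -8.55112269e-04],
       [-8.60313417e-04, -2.86893088e-01,  9.57962220e-01,
        -1.42222488e-01],
       [ 0.00000000e+00,  0.00000000e+00,  0.00000000e+00,
         1.00000000e+00]])}
```

View pics/a.png

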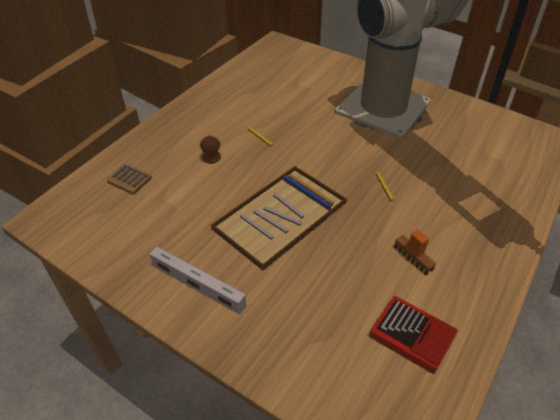

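View pics/b.png

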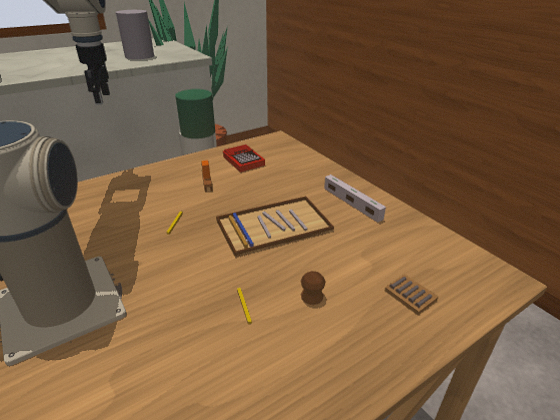

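Scene view: the rake is at (415,252), with the orange handle at (419,240). The tray runs from (215,224) to (346,202), with the blue rail at (307,192). Candidates for spindles:
- Four steel ones in the tray, at (256,226), (270,220), (283,216) and (289,206).
- Two yellow look-alikes, at (260,136) and (385,186), which I leave alone.

The rake is the only orange-handled thing. I'll check it in one close crop.

```bash
python3 - <<'E'
import cv2, numpy as np
a=cv2.imread('pics/a.png');b=cv2.imread('pics/b.png')
c=lambda im,x,y,w,h:cv2.resize(im[y:y+h,x:x+w],(400,300),interpolation=cv2.INTER_CUBIC)
# scene tray 144x108 ; scene rake 60x45 ; side tray 128x96; side rake 60x45
m=np.vstack([np.hstack([c(a,208,162,144,108),c(a,385,227,60,45)]),np.hstack([c(b,212,180,128,96),c(b,180,153,60,45)])])
cv2.imwrite('pics/d.png',m)
E
```

```text
(no output)
```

View pics/d.png

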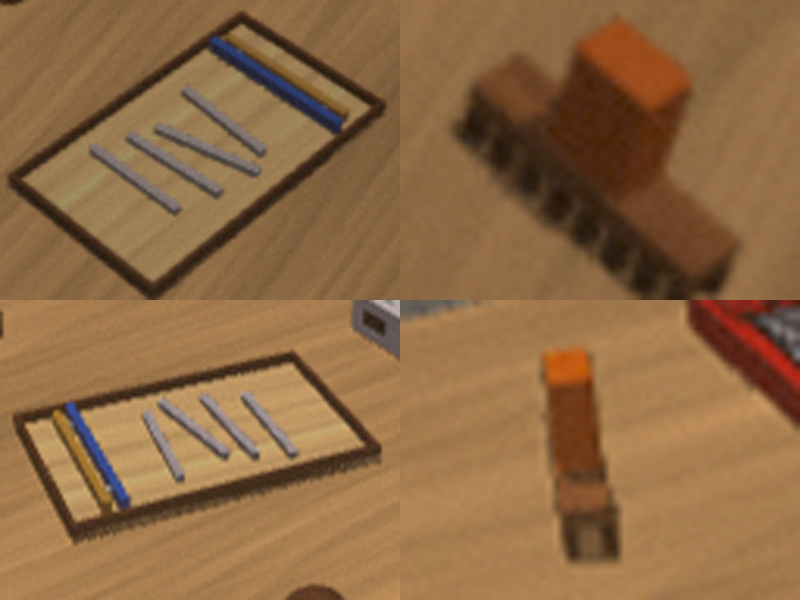

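```bash
cat > m1.py <<'E'
from h import *
f=lambda p,x,y,k:(x+(p[0]+.5)/k-.5,y+(p[1]+.5)/k-.5)
T=[((242,13),(75,538)),((384,104),(15,416)),((155,293),(292,353)),((11,178),(380,448))]
H=[((618,18),(550,387)),((578,50),(592,380)),((655,110),(585,350)),((690,78),(545,355))]
P=[]
for s,d in T:
    p,e=tri(ray('scene',f(s,208,162,400/144)),ray('side',f((d[0],d[1]-300),212,180,3.125)));P.append(p);print('tray',p.round(4),np.round(e,4))
P=np.array(P);print(P.mean(0),[np.linalg.norm(P[i]-P[i-1]).round(4) for i in range(4)])
x=(P[2]+P[3]-P[0]-P[1]);y=P[1]+P[2]-P[0]-P[3];print('yaw',np.degrees([np.arctan2(x[1],x[0]),np.arctan2(-y[0],y[1])]))
Q=[]
for s,d in H:
    p,e=tri(ray('scene',f((s[0]-400,s[1]),385,227,400/60)),ray('side',f((d[0]-400,d[1]-300),180,153,400/60)));Q.append(p);print('rake',p.round(4),np.round(e,4))
Q=np.array(Q);print(Q.mean(0));y=Q[2]+Q[3]-Q[0]-Q[1];x=Q[1]+Q[2]-Q[0]-Q[3];print('yaw',np.degrees([np.arctan2(x[1],x[0]),np.arctan2(-y[0],y[1])]))
E
python3 m1.py
```

```text
tray [ 0.3819 -0.0714  0.01  ] [0.0016 0.0016]
tray [0.4152 0.0976 0.0151] [0.0007 0.0007]
tray [0.6884 0.0497 0.0136] [0.0009 0.0009]
tray [ 0.6587 -0.1164  0.0135] [0.0002 0.0002]
[ 0.5360611  -0.01014726  0.01305571] [np.float64(0.2804), np.float64(0.1723), np.float64(0.2774), np.float64(0.1688)]
yaw [ -9.59242437 -10.66782956]
rake [0.4662 0.2914 0.0764] [0.0006 0.0006]
rake [0.4855 0.2864 0.0766] [0.0009 0.0009]
rake [0.4957 0.3165 0.077 ] [0.0005 0.0005]
rake [0.4774 0.3208 0.0773] [0.0009 0.0009]
[0.48119529 0.30376428 0.07684228]
yaw [-14.02992537 -19.66918404]
```

Request:
step_arm(plan=[[85,20,-25,0,-1.6],[85,41,-51,0,-3.2],[85,62,-77,-5,-4.9],[85,83,-103,-10,-6.5],[85,104,-128,-15,-8.2],[85,124,-154,-20,-9.8],[85,145,-180,-25,-11.4],[85,166,-205,-30,-13.1],[85,186,-231,-30,-14.7],[85,207,-257,-30,-16.4],[85,207,-257,-30,-16.4],[85,207,-257,-30,-16.4]])

```text
time_s: 1.35
position: [0.4811, 0.3042, 0.2011]
tool_rot: [[0.309, 0.951, -0.001], [0.951, -0.309, -0.0], [-0.0, -0.001, -1.0]]
ft_force: [-0.2, 0.5, 1.2]
finger_gap: 0.0852
grasp_force: 0.0
```

```bash
python3 - <<'E'
from h import *
s,c=snap('wrist','e.png'); print(s['time_s'],s['position'],np.degrees(np.arctan2(s['tool_rot'][1,1],s['tool_rot'][0,1])),s['joints'].round(1),s['ft_force'])
np.save('s_e.npy',s,allow_pickle=True)
E
```

```text
1.35 [0.48111933 0.30417976 0.20109273] -18.01990009271652 [ 31.1  21.7 101.9   0.   56.4  49.1] [-0.19148275  0.51912057  1.15762227]
```

View pics/e.png

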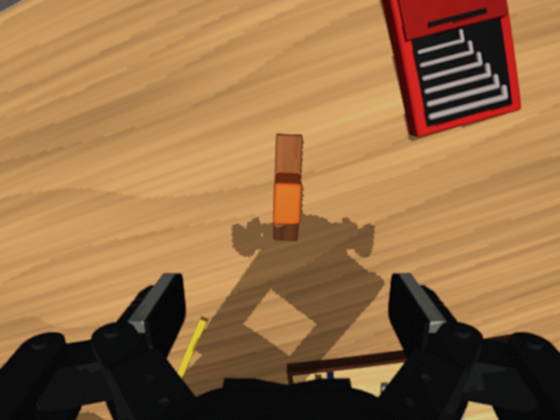

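```bash
python3 - <<'E'
from h import *
s=np.load('s_e.npy',allow_pickle=True).item()
im=cv2.imread('pics/e.png'); hsv=cv2.cvtColor(im,cv2.COLOR_BGR2HSV)
m=cv2.inRange(hsv,(5,190,150),(18,255,255)); 
n,l,st,ce=cv2.connectedComponentsWithStats(m)
i=1+np.argmax(st[1:,4]); print(st[i],ce[i])
box=cv2.boxPoints(cv2.minAreaRect(np.argwhere(l==i)[:,::-1].astype(np.float32)))
W=np.array([onz('wrist',p,.0775,s) for p in box]); print(box.round(1),W.round(4),W.mean(0).round(4))
for i in range(4):
    d=W[i]-W[i-1];print(np.linalg.norm(d).round(4),np.degrees(np.arctan2(d[1],d[0])).round(2))
# head upper corners at z=.028
for p in((276.5,134),(302.5,135)): print(onz('wrist',p,.028,s))
# height check: handle centre from wrist & scene
c=W.mean(0);print(proj('scene',c),proj('side',c))
print(tri(ray('wrist',box.mean(0),s),ray('scene',(385+(236+.5)/6.667-.5,227+64.5/6.667-.5)),ray('side',(180+(168.5)/6.667-.5,153+68.5/6.667-.5))))
E
```

```text
[ 274  183   28   41 1076] [286.77230483 202.93122677]
[[274. 223.]
 [274. 183.]
 [301. 183.]
 [301. 223.]] [[0.4666 0.293  0.0775]
 [0.4769 0.3236 0.0775]
 [0.4966 0.3172 0.0775]
 [0.487  0.2864 0.0775]] [0.4818 0.305  0.0775]
0.0214 162.02
0.0323 71.43
0.0207 -17.98
0.0323 -107.33
[0.48799615 0.35521125 0.028     ]
[0.50942016 0.34735239 0.028     ]
[[420.6406016  236.17691181]] [[204.96728652 162.47683219]]
(array([0.48147504, 0.30449643, 0.07657845]), [np.float64(0.000613797062661136), np.float64(0.000850975056354799), np.float64(0.0006414444964154011)])
```

The wrist view shows the orange handle top at (287,203), z ≈ 77 mm, 21 x 32 mm, with yaw about -19°. Those numbers match the rake, so I'll grasp it.

Request:
step_arm(plan=[[85,0.5,0.3,-40,-0.2],[85,0.5,0.3,-80,-0.2],[85,0.5,0.3,-120,-0.2],[85,0.5,0.3,-145,-0.2],[85,0.5,0.3,-165,-0.2],[20,0.5,0.3,-165,-0.2],[15,0.5,0.3,-165,-0.2],[15,0.5,0.3,-165,-0.2],[15,0.5,0.3,-165,-0.2],[15,0.5,0.3,-165,-0.2],[15,0.5,0.3,-165,-0.2],[15,0.5,0.3,-165,-0.2]], squeeze=80)

```text
time_s: 2.6
position: [0.4823, 0.3057, 0.0378]
tool_rot: [[0.326, 0.945, 0.002], [0.945, -0.326, 0.002], [0.002, 0.001, -1.0]]
ft_force: [-2.3, 1.0, 6.7]
finger_gap: 0.0211
grasp_force: 78.5
```

```bash
cat > m2.py <<'E'
from h import *
f=lambda p:(208+(p[0]+.5)/(400/144)-.5,162+(p[1]+.5)/(400/144)-.5)
g=lambda p:(212+(p[0]+.5)/3.125-.5,180+(p[1]-300+.5)/3.125-.5)
c=np.array([.5361,-.0101]);a=np.radians(-10);R=np.array([[np.cos(a),-np.sin(a)],[np.sin(a),np.cos(a)]])
t=lambda p:((p[:2]-c)@R*1000).round(1)
for s in [((92,148),(178,211)),((129,136),(220,193)),((158,127),(258,172)),((184,90),(264,153)),((222,36),(343,115)),((212,48),(335,130))]:
    print('scene',[t(onz('scene',f(p),.014 if s[0][0]<200 else .02)) for p in s])
for s in [((295,455),(245,394)),((257,457),(205,397)),((226,456),(162,402)),((180,480),(148,413)),((128,502),(72,402))]:
    print('side',[t(onz('side',g(p),.014 if s[0][0]!=128 else .02)) for p in s])
E
python3 m2.py
```

```text
scene [array([ 70.8, -59.6]), array([70.3, 40.5])]
scene [array([ 39.9, -47.2]), array([33.2, 51.7])]
scene [array([ 15.7, -37. ]), array([-4.9, 58.6])]
scene [array([-31.2, -52.1]), array([-24. ,  47.9])]
scene [array([-99.4, -71.2]), array([-98.5,  70.6])]
scene [array([-81.9, -66.9]), array([-80.4,  77. ])]
side [array([ 66.3, -63.9]), array([66.5, 38.4])]
side [array([ 35. , -53.6]), array([30.6, 48.4])]
side [array([ 11.2, -41.8]), array([-8.7, 56.4])]
side [array([-37.7, -57.2]), array([-26.8,  44.9])]
side [array([-90.1, -74.5]), array([-86.5,  80.1])]
```

Request:
step_arm(plan=[[15,0,0,10,0],[15,0,0,40,0],[15,0,0,80,0],[15,20,-40,90,0.2],[15,40,-80,90,0.4],[15,60,-120,90,0.6],[15,80,-162,90,0.8],[15,101,-204,90,1.1],[15,122,-246,90,1.3],[15,142,-288,90,1.5],[15,158,-320,90,1.7],[15,167,-337,90,1.7]])

```text
time_s: 3.8
position: [0.6495, -0.035, 0.1271]
tool_rot: [[0.184, 0.983, 0.001], [0.983, -0.184, -0.0], [-0.0, 0.001, -1.0]]
ft_force: [0.6, 0.5, -2.5]
finger_gap: 0.021
grasp_force: 78.3
```

Request:
step_arm(plan=[[15,0,0,0,0],[15,0,0,0,0],[15,0,0,0,0]])

```text
time_s: 4.1
position: [0.6476, -0.0306, 0.1263]
tool_rot: [[0.181, 0.983, -0.001], [0.983, -0.181, 0.0], [0.0, -0.001, -1.0]]
ft_force: [-0.0, 0.1, -2.1]
finger_gap: 0.0211
grasp_force: 78.3
```

```bash
python3 - <<'E'
from h import *
s,c=snap('wrist','f.png'); snap('side','f2.png'); print(s['time_s'],s['position'],s['ft_force'],s['ft_torque'],s['finger_gap'],s['joints'])
np.save('s_f.npy',s,allow_pickle=True)
E
```

```text
4.1 [ 0.64762434 -0.03060362  0.12626823] [-0.03245687  0.1106712  -2.0550911 ] [-0.04661728 -0.00816251 -0.00474452] 0.02110623275466684 [-3.76410990e+00  3.33668439e+01  9.39198134e+01  1.86948064e-02
  5.27725448e+01  6.66525532e+00]
```

View pics/f.png

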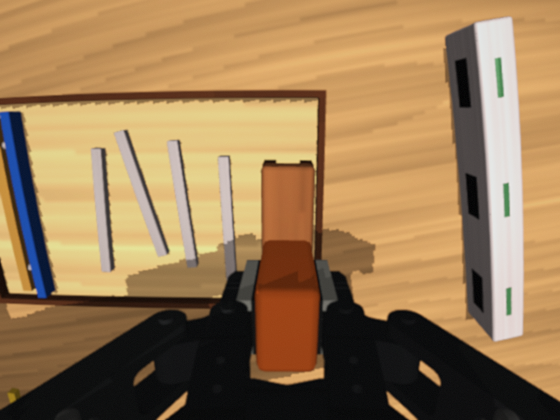

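```bash
python3 - <<'E'
from h import *
s=np.load('s_f.npy',allow_pickle=True).item()
w=lambda p,z:onz('wrist',p,z,s)[:2]
def show(n,p,q,z):
    a,b=w(p,z),w(q,z);d=b-a;print(n,a.round(4),b.round(4),np.linalg.norm(d).round(4),np.degrees(np.arctan2(d[1],d[0])).round(2))
show('far outer',(20,98.5),(325,92),.016)
show('right outer',(325,92),(321,255),.016)
show('near outer',(60,304),(220,308),.016)
show('near inner',(60,297),(220,299),.016)
show('rail face',(20.5,112),(52,295),.021)
for p,q in [((98.5,149),(107,270)),((121,131),(161,254)),((174,141),(192,264)),((224,156),(231,272))]: show('sp',p,q,.014)
show('head',(264,164),(312,164),.119)
show('headedge L',(263.5,166),(262,240),.116)
E
```

```text
far outer [0.473  0.0863] [0.6881 0.0469] 0.2187 -10.39
right outer [0.6881 0.0469] [ 0.6668 -0.0715] 0.1202 -100.21
near outer [ 0.4431 -0.0778] [ 0.5783 -0.1033] 0.1376 -10.69
near inner [ 0.4458 -0.0714] [ 0.5804 -0.0951] 0.1366 -10.01
rail face [0.4738 0.0764] [ 0.4437 -0.0663] 0.1459 -101.9
sp [0.5198 0.0391] [ 0.4945 -0.055 ] 0.0975 -105.05
sp [0.5405 0.0482] [ 0.543  -0.0492] 0.0974 -88.54
sp [0.5769 0.0337] [ 0.5652 -0.0618] 0.0962 -96.97
sp [0.6099 0.0164] [ 0.5942 -0.074 ] 0.0918 -99.85
head [0.6468 0.02  ] [0.6669 0.0163] 0.0204 -10.4
headedge L [0.6462 0.0187] [ 0.6387 -0.0147] 0.0343 -102.63
```

Wrist view: the tray's far-right corner is at (325,92), which puts the tray centre at about (0.5356, -0.0108) with yaw -10.4°. The spindles are at (103,210), (141,193), (183,203) and (227,214), and the rail face is at about (36,203). The rake is held square with clear bed below it, so I'm lowering it.

Request:
step_arm(plan=[[15,0,0,-30,0],[15,0,0,-60,0],[15,0,0,-72,0],[15,0,0,-78,0],[15,0,0,-81,0],[15,0,0,-81,0],[15,0,0,-81,0]])

```text
time_s: 4.9
position: [0.6493, -0.032, 0.0465]
tool_rot: [[0.182, 0.983, 0.002], [0.983, -0.182, -0.0], [0.0, 0.002, -1.0]]
ft_force: [-0.1, -0.3, -1.1]
finger_gap: 0.021
grasp_force: 78.3
```

Request:
step_arm(plan=[[15,0,0,0,0],[15,0,0,0,0],[15,0,0,0,0]])

```text
time_s: 5.2
position: [0.6487, -0.032, 0.0457]
tool_rot: [[0.182, 0.983, 0.001], [0.983, -0.182, -0.0], [0.0, 0.001, -1.0]]
ft_force: [-0.0, 1.0, -1.1]
finger_gap: 0.0211
grasp_force: 78.3
```

Request:
step_arm(plan=[[15,0,0,-1,0],[15,0,0,-1,0],[15,0,0,-1,0],[15,0,0,-1,0]])

```text
time_s: 5.6
position: [0.6484, -0.032, 0.0443]
tool_rot: [[0.182, 0.983, -0.0], [0.983, -0.182, 0.0], [0.0, -0.0, -1.0]]
ft_force: [-0.0, 0.3, -1.4]
finger_gap: 0.0214
grasp_force: 78.3
```

Request:
step_arm(plan=[[15,-4.9,0.9,0,0],[15,-9.8,1.8,0,0],[15,-14.8,2.7,0,0],[15,-19.7,3.6,0,0],[15,-24.6,4.5,0,0],[15,-29.5,5.4,0,0],[15,-34.4,6.3,0,0],[15,-39.3,7.2,0,0],[15,-44.3,8.1,0,0],[15,-49.2,9,0,0],[15,-54.1,9.9,0,0],[15,-59,10.8,0,0]])

```text
time_s: 6.8
position: [0.5892, -0.0211, 0.0444]
tool_rot: [[0.182, 0.983, 0.0], [0.983, -0.182, -0.0], [0.0, 0.0, -1.0]]
ft_force: [-0.1, -0.8, -2.4]
finger_gap: 0.0211
grasp_force: 78.4
```

Request:
step_arm(plan=[[15,-4.9,0.9,0,0],[15,-9.8,1.8,0,0],[15,-14.8,2.7,0,0],[15,-19.7,3.6,0,0],[15,-24.6,4.5,0,0],[15,-29.5,5.4,0,0],[15,-34.4,6.3,0,0],[15,-39.3,7.2,0,0],[15,-44.3,8.1,0,0],[15,-49.2,9,0,0],[15,-49.2,9,0,0],[15,-49.2,9,0,0]])

```text
time_s: 8.0
position: [0.5398, -0.0121, 0.0443]
tool_rot: [[0.182, 0.983, -0.001], [0.983, -0.182, 0.0], [-0.0, -0.001, -1.0]]
ft_force: [-0.0, 0.8, -1.9]
finger_gap: 0.0209
grasp_force: 78.5
```

```bash
python3 - <<'E'
from h import *
s,c=snap('wrist','g.png'); a,b=snap('scene','g2.png'); print(s['position'],s['ft_force'])
w=cv2.imread('pics/g.png');t=cv2.imread('pics/g2.png')
cv2.imwrite('pics/g3.png',np.hstack([cv2.resize(w[60:330,60:390],(400,327)),cv2.resize(t[160:280,205:351],(398,327),interpolation=cv2.INTER_CUBIC)]))
np.save('s_g.npy',s,allow_pickle=True)
E
```

```text
[ 0.5398429  -0.01210586  0.04425645] [-0.0067578   0.7834105  -1.94977537]
```

View pics/g3.png

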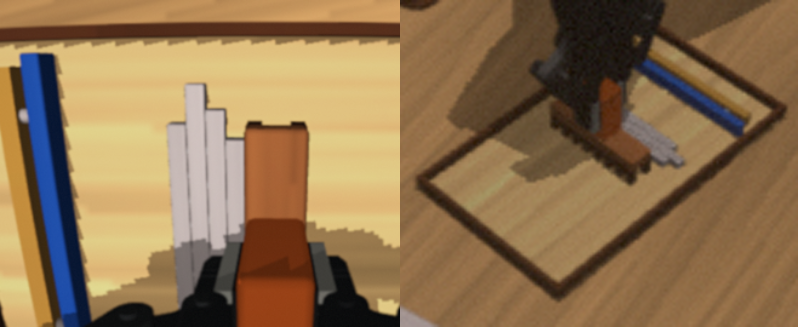

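Crops: all four spindles lie parallel and flush against the rake's teeth, at crop x 168-245. The rail is still about 35-40 mm away, so I approach it and then feel for contact.

Request:
step_arm(plan=[[15,-4.9,0.9,0,0],[15,-9.8,1.8,0,0],[15,-14.8,2.7,0,0],[15,-18.7,3.4,0,0],[15,-21.6,4,0,0],[15,-23.6,4.3,0,0],[15,-25.6,4.7,0,0],[15,-25.6,4.7,0,0],[15,-25.6,4.7,0,0]])

```text
time_s: 9.0
position: [0.5143, -0.0074, 0.0442]
tool_rot: [[0.182, 0.983, -0.001], [0.983, -0.182, 0.0], [-0.0, -0.001, -1.0]]
ft_force: [0.3, -0.8, -2.1]
finger_gap: 0.021
grasp_force: 78.4
```

Request:
step_arm(plan=[[15,-1,0.2,0,0],[15,-2,0.4,0,0],[15,-2,0.4,0,0],[15,-2,0.4,0,0]])

```text
time_s: 9.4
position: [0.5124, -0.007, 0.0442]
tool_rot: [[0.182, 0.983, -0.001], [0.983, -0.182, 0.0], [-0.0, -0.001, -1.0]]
ft_force: [0.5, -0.8, -1.0]
finger_gap: 0.0211
grasp_force: 78.4
```

Request:
step_arm(plan=[[15,-1,0.2,0,0],[15,-2,0.4,0,0],[15,-2,0.4,0,0],[15,-2,0.4,0,0]])

```text
time_s: 9.8
position: [0.5105, -0.0066, 0.0443]
tool_rot: [[0.182, 0.983, -0.0], [0.983, -0.182, 0.0], [-0.0, -0.0, -1.0]]
ft_force: [0.9, 0.2, -1.2]
finger_gap: 0.0215
grasp_force: 78.4
```

Request:
step_arm(plan=[[15,-1,0.2,0,0],[15,-2,0.4,0,0],[15,-2,0.4,0,0],[15,-2,0.4,0,0]])

```text
time_s: 10.2
position: [0.5085, -0.0062, 0.0443]
tool_rot: [[0.182, 0.983, -0.0], [0.983, -0.182, 0.0], [-0.0, -0.0, -1.0]]
ft_force: [-0.3, -0.4, -0.6]
finger_gap: 0.021
grasp_force: 78.4
```

Request:
step_arm(plan=[[15,-1,0.2,0,0],[15,-2,0.4,0,0],[15,-2,0.4,0,0],[15,-2,0.4,0,0]])

```text
time_s: 10.6
position: [0.5066, -0.0058, 0.0443]
tool_rot: [[0.182, 0.983, -0.0], [0.983, -0.182, 0.0], [0.0, -0.0, -1.0]]
ft_force: [1.5, 0.3, -1.5]
finger_gap: 0.0214
grasp_force: 78.4
```

Request:
step_arm(plan=[[15,-1,0.2,0,0],[15,-1,0.2,0,0],[15,-1,0.2,0,0]])

```text
time_s: 10.9
position: [0.5056, -0.0056, 0.0443]
tool_rot: [[0.182, 0.983, -0.0], [0.983, -0.182, 0.0], [0.0, -0.0, -1.0]]
ft_force: [0.6, 0.2, -1.5]
finger_gap: 0.021
grasp_force: 78.4
```

Request:
step_arm(plan=[[15,-1,0.2,0,0],[15,-2,0.4,0,0],[15,-2,0.4,0,0],[15,-2,0.4,0,0]])

```text
time_s: 11.3
position: [0.5035, -0.0052, 0.0443]
tool_rot: [[0.182, 0.983, -0.0], [0.983, -0.182, 0.0], [-0.0, -0.0, -1.0]]
ft_force: [0.3, -0.0, -1.5]
finger_gap: 0.021
grasp_force: 78.4
```

Request:
step_arm(plan=[[15,-1,0.2,0,0],[15,-1,0.2,0,0],[15,-1,0.2,0,0]])

```text
time_s: 11.6
position: [0.5026, -0.005, 0.0443]
tool_rot: [[0.182, 0.983, -0.0], [0.983, -0.182, 0.0], [-0.0, -0.0, -1.0]]
ft_force: [0.8, -0.6, -1.5]
finger_gap: 0.021
grasp_force: 78.4
```

Request:
step_arm(plan=[[15,-1,0.2,0,0],[15,-1,0.2,0,0],[15,-1,0.2,0,0]])

```text
time_s: 11.9
position: [0.5016, -0.0049, 0.0443]
tool_rot: [[0.182, 0.983, -0.0], [0.983, -0.182, -0.0], [-0.0, -0.0, -1.0]]
ft_force: [-0.2, -1.3, -1.2]
finger_gap: 0.0208
grasp_force: 78.4
```

Request:
step_arm(plan=[[15,-1,0.2,0,0],[15,-1,0.2,0,0],[15,-1,0.2,0,0]])

```text
time_s: 12.2
position: [0.5006, -0.0046, 0.0443]
tool_rot: [[0.182, 0.983, -0.0], [0.983, -0.182, 0.0], [0.0, -0.0, -1.0]]
ft_force: [1.0, -0.2, -0.6]
finger_gap: 0.0216
grasp_force: 78.4
```

Request:
step_arm(plan=[[15,-1,0.2,0,0],[15,-1,0.2,0,0],[15,-1,0.2,0,0]])

```text
time_s: 12.5
position: [0.4996, -0.0044, 0.0443]
tool_rot: [[0.182, 0.983, -0.0], [0.983, -0.182, 0.0], [0.0, -0.0, -1.0]]
ft_force: [0.8, 0.4, -1.5]
finger_gap: 0.0209
grasp_force: 78.4
```

Request:
step_arm(plan=[[15,-1,0.2,0,0],[15,-1,0.2,0,0],[15,-1,0.2,0,0]])

```text
time_s: 12.8
position: [0.4985, -0.0042, 0.0443]
tool_rot: [[0.182, 0.983, -0.0], [0.983, -0.182, 0.0], [-0.0, -0.0, -1.0]]
ft_force: [1.2, 0.4, -1.1]
finger_gap: 0.0214
grasp_force: 78.4
```

Request:
step_arm(plan=[[15,-1,0.2,0,0],[15,-1,0.2,0,0],[15,-1,0.2,0,0]])

```text
time_s: 13.1
position: [0.4975, -0.004, 0.0443]
tool_rot: [[0.182, 0.983, -0.0], [0.983, -0.182, 0.0], [-0.0, -0.0, -1.0]]
ft_force: [0.7, 0.1, -0.5]
finger_gap: 0.021
grasp_force: 78.4
```

Request:
step_arm(plan=[[15,-1,0.2,0,0],[15,-1,0.2,0,0],[15,-1,0.2,0,0]])

```text
time_s: 13.4
position: [0.4966, -0.0038, 0.0443]
tool_rot: [[0.182, 0.983, -0.0], [0.983, -0.182, 0.0], [-0.0, -0.0, -1.0]]
ft_force: [1.3, 0.0, -1.0]
finger_gap: 0.0212
grasp_force: 78.4
```

```bash
python3 - <<'E'
from h import *
s,c=snap('wrist','i.png'); a,b=snap('scene','i2.png'); print(s['position'],s['ft_force'],r.sense()['ft_force'])
w=cv2.imread('pics/i.png');t=cv2.imread('pics/i2.png')
cv2.imwrite('pics/i3.png',np.hstack([cv2.resize(w[90:330,130:370],(400,400)),cv2.resize(t[150:250,265:365],(400,400),interpolation=cv2.INTER_CUBIC)]))
E
```

```text
[ 0.49657495 -0.00382962  0.04430471] [ 1.3220736   0.02491032 -0.98086544] [ 1.22420956  0.35707273 -0.61447413]
```

View pics/i3.png

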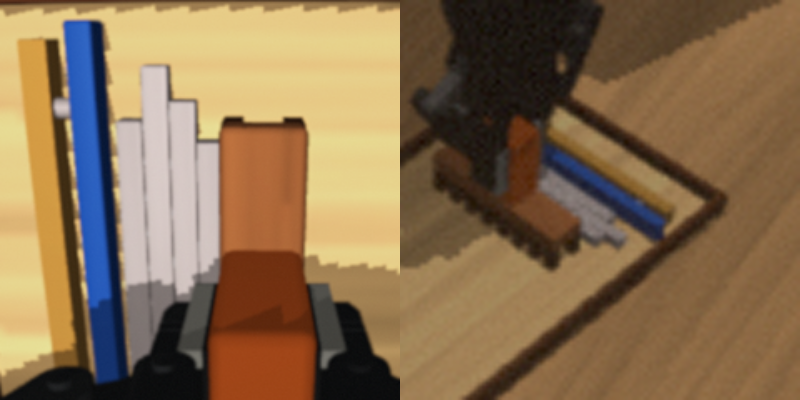

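Crops: the row is nearly at the rail, with a thin gap left at crop x≈115-122. I go on feeling for it.

Request:
step_arm(plan=[[15,-1,0.2,0,0],[15,-1,0.2,0,0],[15,-1,0.2,0,0]])

```text
time_s: 13.8
position: [0.4956, -0.0036, 0.0443]
tool_rot: [[0.182, 0.983, -0.0], [0.983, -0.182, -0.0], [-0.0, -0.0, -1.0]]
ft_force: [0.3, 0.7, -1.2]
finger_gap: 0.0212
grasp_force: 78.4
```

Request:
step_arm(plan=[[15,-1,0.2,0,0],[15,-1,0.2,0,0],[15,-1,0.2,0,0]])

```text
time_s: 14.1
position: [0.4947, -0.0034, 0.0443]
tool_rot: [[0.182, 0.983, 0.0], [0.983, -0.182, 0.0], [0.0, 0.0, -1.0]]
ft_force: [0.6, -0.1, -1.4]
finger_gap: 0.021
grasp_force: 78.4
```

Request:
step_arm(plan=[[15,-1,0.2,0,0],[15,-1,0.2,0,0],[15,-1,0.2,0,0]])

```text
time_s: 14.4
position: [0.4942, -0.0033, 0.0444]
tool_rot: [[0.182, 0.983, 0.001], [0.983, -0.182, -0.0], [0.0, 0.001, -1.0]]
ft_force: [2.7, -0.3, -2.6]
finger_gap: 0.0206
grasp_force: 78.3
```

Request:
step_arm(plan=[[15,-1,0.2,0,0],[15,-1,0.2,0,0],[15,-1,0.2,0,0]])

```text
time_s: 14.7
position: [0.4933, -0.0031, 0.0445]
tool_rot: [[0.182, 0.983, 0.001], [0.983, -0.182, -0.0], [0.0, 0.001, -1.0]]
ft_force: [4.2, -0.5, -2.2]
finger_gap: 0.0211
grasp_force: 78.2
```

Request:
step_arm(plan=[[15,-1,0.2,0,0],[15,-1,0.2,0,0],[15,-1,0.2,0,0]])

```text
time_s: 15.0
position: [0.4926, -0.0029, 0.0446]
tool_rot: [[0.182, 0.983, 0.002], [0.983, -0.182, -0.0], [0.0, 0.002, -1.0]]
ft_force: [5.5, -0.5, -3.2]
finger_gap: 0.0211
grasp_force: 78.2
```

Request:
step_arm(plan=[[15,-0.8,0.15,0,0],[15,-0.8,0.15,0,0],[15,-0.8,0.15,0,0],[15,-0.8,0.15,0,0],[15,-0.8,0.15,0,0]])

```text
time_s: 15.5
position: [0.4923, -0.0028, 0.0447]
tool_rot: [[0.182, 0.983, 0.003], [0.983, -0.182, -0.0], [0.0, 0.003, -1.0]]
ft_force: [6.3, -1.2, -2.7]
finger_gap: 0.0213
grasp_force: 78.2
```

Request:
step_arm(plan=[[15,0,0,0,0],[15,0,0,0,0],[15,0,0,0,0]])

```text
time_s: 15.8
position: [0.4923, -0.0028, 0.0447]
tool_rot: [[0.182, 0.983, 0.003], [0.983, -0.182, -0.0], [0.0, 0.003, -1.0]]
ft_force: [5.6, -0.9, -3.4]
finger_gap: 0.0214
grasp_force: 78.2
```

The rail gives about 2 mm at roughly 6 N, which is right. I ease off slowly, then lift clear.

Request:
step_arm(plan=[[15,1,-0.2,0,0],[15,2,-0.4,0,0],[15,3,-0.6,0,0],[15,4,-0.7,0,0],[15,5,-0.9,0,0],[15,6.9,-1.3,0,0],[15,9.8,-1.8,0,0],[15,12.8,-2.3,0,0],[15,12.8,-2.3,0,0],[15,12.8,-2.3,0,0]])

```text
time_s: 16.8
position: [0.5036, -0.005, 0.0442]
tool_rot: [[0.182, 0.983, -0.0], [0.983, -0.182, -0.0], [-0.0, -0.0, -1.0]]
ft_force: [-0.1, 1.2, -2.1]
finger_gap: 0.0209
grasp_force: 78.8
```

Request:
step_arm(plan=[[15,0,0,20,0],[15,0,0,50,0],[15,0,0,90,0],[15,50,0,110,0],[15,90,0,110,0],[15,120,0,110,0],[15,120,0,110,0],[15,120,0,110,0]])

```text
time_s: 17.6
position: [0.623, -0.0049, 0.1536]
tool_rot: [[0.182, 0.983, -0.002], [0.983, -0.182, 0.0], [-0.0, -0.002, -1.0]]
ft_force: [-0.5, 0.5, -2.8]
finger_gap: 0.021
grasp_force: 78.8
```

```bash
python3 - <<'E'
from h import *
s,c=snap('wrist','j.png'); a,b=snap('scene','j2.png'); print(s['position'],s['ft_force'],s['finger_gap'])
w=cv2.imread('pics/j.png');t=cv2.imread('pics/j2.png')
cv2.imwrite('pics/j3.png',np.hstack([cv2.resize(w[60:330,0:270],(400,400)),cv2.resize(t[150:250,255:355],(400,400),interpolation=cv2.INTER_CUBIC)]))
E
```

```text
[ 0.622954   -0.00494959  0.15358086] [-0.53874636  0.5447349  -2.83123369] 0.021026632148800132
```

View pics/j3.png

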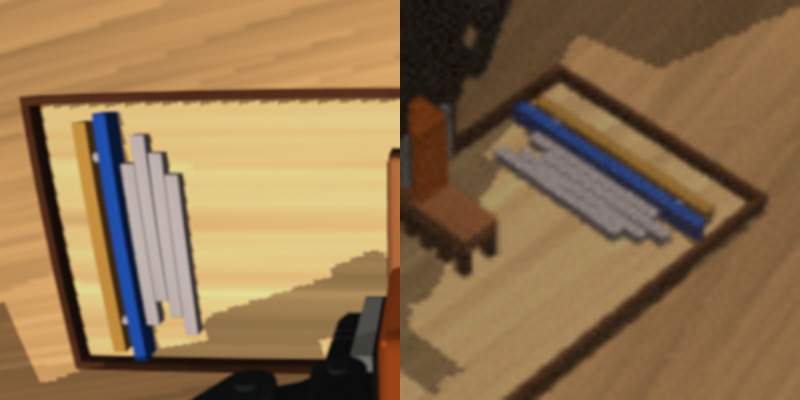

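The row lies flat, parallel and flush on the rail (crop x 120-200). Now the rake goes back.

Request:
step_arm(plan=[[15,-14,31,-10,-0.2],[15,-32,71,-30,-0.4],[15,-50,110,-40,-0.6],[15,-68,150,-50,-0.8],[15,-86,190,-50,-1],[15,-104,229,-50,-1.2],[15,-122,269,-50,-1.5],[15,-135,297,-50,-1.7],[15,-141.7,311,-55,-1.7],[15,-141.7,311,-65,-1.7],[15,-141.7,311,-85,-1.7],[15,-141.7,311,-100,-1.7]])

```text
time_s: 18.9
position: [0.4815, 0.3044, 0.0529]
tool_rot: [[0.326, 0.945, -0.001], [0.945, -0.326, -0.001], [-0.001, -0.001, -1.0]]
ft_force: [-0.0, -0.8, -1.5]
finger_gap: 0.021
grasp_force: 78.8
```

Request:
step_arm(plan=[[15,0,0,-5,0],[15,0,0,-10,0],[15,0,0,-13,0],[15,0,0,-13,0],[15,0,0,-13,0],[15,0,0,-13,0],[15,0,0,-13,0]])

```text
time_s: 19.6
position: [0.4822, 0.3062, 0.0417]
tool_rot: [[0.326, 0.946, 0.001], [0.946, -0.326, 0.0], [0.001, 0.0, -1.0]]
ft_force: [-0.2, -0.1, -1.5]
finger_gap: 0.0211
grasp_force: 78.8
```

Request:
step_arm(plan=[[15,0,0,-2,0],[15,0,0,-2,0],[15,0,0,-2,0]])

```text
time_s: 19.9
position: [0.4819, 0.306, 0.0392]
tool_rot: [[0.326, 0.946, -0.0], [0.946, -0.326, -0.0], [-0.0, -0.0, -1.0]]
ft_force: [0.3, -0.7, -1.6]
finger_gap: 0.0213
grasp_force: 78.8
```

Request:
step_arm(plan=[[15,0,0,-1,0],[15,0,0,-1.5,0],[15,0,0,-1.5,0],[15,0,0,-1.5,0]])

```text
time_s: 20.3
position: [0.482, 0.306, 0.0379]
tool_rot: [[0.326, 0.945, 0.0], [0.945, -0.326, 0.0], [0.0, 0.0, -1.0]]
ft_force: [-1.4, 0.2, -0.1]
finger_gap: 0.0213
grasp_force: 79.4
```

Request:
step_arm(plan=[[15,0,0,-0.5,0],[15,0,0,-0.5,0],[30,0,0,-0.5,0],[30,0,0,-0.5,0],[60,0,0,-0.5,0],[85,0,0,-0.5,0],[85,0,0,-0.5,0],[85,0,0,-0.5,0],[85,0,0,-0.5,0]])

```text
time_s: 21.2
position: [0.482, 0.306, 0.0373]
tool_rot: [[0.326, 0.946, -0.0], [0.946, -0.326, -0.0], [-0.0, -0.0, -1.0]]
ft_force: [-0.1, -0.4, -0.3]
finger_gap: 0.0851
grasp_force: 0.0
```

Request:
step_arm(plan=[[85,0,0,15,0],[85,0,0,40,0],[85,0,0,80,0],[85,0,0,120,0],[85,0,0,163,0],[85,0,0,163,0],[85,0,0,163,0]])

```text
time_s: 21.9
position: [0.4825, 0.3063, 0.2025]
tool_rot: [[0.326, 0.946, 0.003], [0.946, -0.326, 0.002], [0.003, 0.002, -1.0]]
ft_force: [-0.8, -0.9, -0.4]
finger_gap: 0.0848
grasp_force: 0.0
```

```bash
python3 - <<'E'
from h import *
s,c=snap('wrist','k.png'); snap('scene','k2.png'); print(s['position'],s['ft_force'],s['finger_gap'],s['time_s'])
w=cv2.imread('pics/k.png');t=cv2.imread('pics/k2.png')
hsv=cv2.cvtColor(w,cv2.COLOR_BGR2HSV); m=cv2.inRange(hsv,(5,190,150),(18,255,255)); n,l,st,ce=cv2.connectedComponentsWithStats(m); i=1+np.argmax(st[1:,4]); print(st[i],ce[i],onz('wrist',ce[i],.0775,s))
cv2.imwrite('pics/k3.png',np.hstack([w[:400,:400],cv2.resize(t[130:330,200:400],(400,400))]))
E
```

```text
[0.48252688 0.3063485  0.20246876] [-0.75598894 -0.94128946 -0.35402573] 0.08480026442306003 21.9
[ 273  187   26   40 1016] [285.31692913 206.13385827] [0.4812016  0.30546503 0.0775    ]
```

View pics/k3.png

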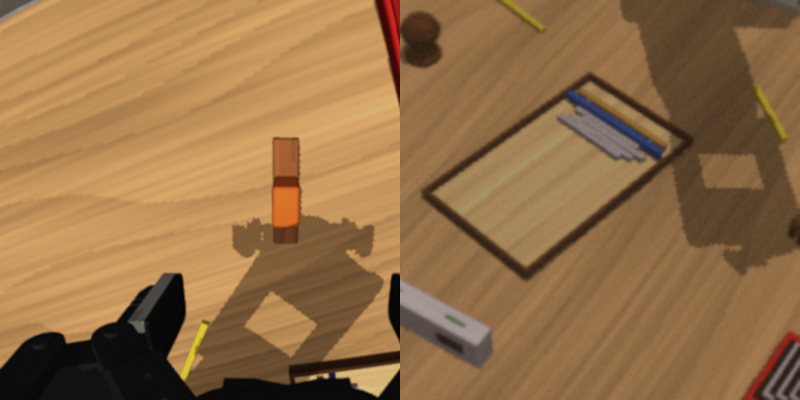

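The rake stands upright at (286,206), within 1 mm of where it began. The row of spindles is against the rail, and nothing else has moved.

```bash
python3 -c "
from station import r
print(r.job_done())"
```

```text
the job is handed in; nothing more can be done
None
```

The job is handed in: the four spindles lie flat, side by side and parallel against the blue rail, pressed at about 6 N with about 2 mm of give. The rake stands upright within about 1 mm of where it began, and the job took about 22 s.

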